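# Pull the push-on clamp knob off a measuring-microscope stage

## Robot

A 6-joint arm with a two-finger parallel gripper is mounted at the origin on the work surface. World frame = base frame: x ahead of the robot, y to its left, z up, the work surface at z = 0. Lengths are in m, angles in rad, forces in N, time in s.
With the tool pointing down it reaches from about 0.35 to 0.85 m from the base axis. Payload 8.1 kg.
Tool frame: the origin (TCP) lies at the very end of the fingers, on their centre line; the grasp point (between the pads) lies 19 mm behind it; z points along the fingers, y is the direction in which the jaws open and shut (so a half turn about z gives the same grasp; the last joint's range is limited). The gripper opens to 93 mm and grips with 3 to 60 N. Pads are 15 mm wide; open, the fingers measure 128 mm over their backs; the gripper's body (75 mm by 188 mm) begins 65 mm behind the grasp point.
Start: joints at [-1.22, 0.13, 1.488, -0, 1.523, -0.085], TCP at [0.253, -0.544, 0.219] pointing down, gripper open.
Joint ranges: [-2.96, 2.96], [-0.89, 2.26], [0.02, 2.5], [-1.34, 4.48], [0, 2.73], [-2.66, 2.66]. Speed limits (rad/s): [2.39, 2.39, 2.79, 3.14, 3.14, 3.14].

## Interface

Orientations are given as a rotation vector (axis times angle).
In Python, from plant import robot gives the robot as it stands.
- The arm moves only by the tool jog_arm, never from a script. Its argument "commands" is a list of rows, each a list of 3 entries, a list of its own where there are three numbers: the shift along the world's x, y, z scaled (see below), then the turn, a rotation vector about the world's x, y, z scaled (see below), then the closure, from -1 (fully open) to 1 (shut), so that 0 is half open. In form: [[[tx, ty, tz], [ax, ay, az], hand], ...]. A call has 1 to 10 rows; each row is the pose to reach, as a shift and turn from the pose measured when the call began, turning the shorter way round; what a row does not reach only later rows make up. The controller multiplies each number of a shift by 0.6 m and each number of a turn by 2 pi rad. A row lasts 1/8 s, in which the tool goes at most 62.5 mm and 10.7 degrees, less where a joint would pass 70% of its speed; a pose out of reach is approached as far as the arm can. A call with a number of a shift or a turn outside -1 to 1 is refused whole. A call with a gripper value outside its range is refused whole. The fingers move at their own pace and stop on an object; "newtons" is the grip in N (left out, the last holds). Time passes only in rows, so rows that repeat a pose let the fingers close. It gives the time, the measured TCP pose, the force and the opening at its end, in the units of the state.
- robot.read_state(): the state, without advancing time (a new reading comes with each control period).
- robot.read_camera(name): name is "scene" or "side" or "wrist"; returns a dict with "pixels" (480x640x3 uint8, red, green, blue), "fovy" (degrees; the focal length in pixels is half the picture's height over the tangent of half this angle, whatever the lens; pixels are square), "cx", "cy" (the principal point, pixels), "rvec" (rotation vector, rad) and "tvec" (3), from world to camera coordinates, as OpenCV has them; the wrist camera has in their place "tool_from_camera" (4x4, takes a point from camera to tool coordinates, whose origin is the TCP and whose axes are the flange's). Camera axes: x right, y down, z forward; pixel columns grow to the right and rows downward; lengths in m; the calibration is good to about 2 mm. A picture is of the moment at which its call begins: read the wrist's pose just before it. There is no depth.
- robot.close_job(): hands the job in, once; it reports no verdict.
Trained networks look in the newest picture that a camera, given by its name, has taken for a name from the list of things; names that differ only in an ending like _2 or _b are one class to them, and where a whole thing is asked for, a point or a joint stands for the part that bears it (a point fixed in the world has none). Each returns a list of dicts, best first, with "p" (0 to 1); they miss things now and then, are a little off and sometimes report something else, mostly with a low value. They report only what shows in the picture. A call takes as long as a camera call.
- robot.trace(camera, name): "pixels" (480x640 bool, what is visible of it) and "uv" ([column, row] in pixels, amid what is visible of it).
The state is a dict: "t": time; "q": joint angles; "dq": joint speeds; "joint_torque": joint torques, N m; "tool_pos": TCP position; "orientation": TCP orientation; "force": force on the tool from outside, world axes, zero at the start; "wrist_torque": the same for the moment, N m; "opening": finger opening in m.
Only numpy, scipy, OpenCV 4.12 (cv2) and the standard library are available. Lean on these libraries where they do the work, as an engineer would, in place of code of your own. Each camera call takes 0.05 s, during which the arm holds its last target.

## Task

The push-on knob on this microscope stage has to come off for service. With the fork-footed puller, slide the fork under the knob's head along the stage's plate until its heel bears on the knob's hub with a light push of a few newtons, then pull straight up, without levering, until the knob pops off its stud, and stand the puller upright in the parts tray with the knob left in the tray too. Work with a light hand, under 20 N on the knob and under 40 N on the stage, keep the gripper itself off the seated knob, and leave the other things where they are.

Things in the scene. Friction and masses are not known exactly. Their poses are not given: they have to be found in the camera images.
- puller: knob puller, a steel stirrup standing on its forked foot, 0.15 kg, 88 mm high. Origin: underside, straight below the grip; z up, x to the fork's open end. Square dark grip 14 x 14 mm at z 44 to 88; top bar z 38 to 44, x -30 to 10, 24 mm wide; back strip x -30 to -25, z 4 to 38, 36 mm wide; the window between foot and top bar is empty, so the knob's head fits in
- fork_slot (a point): on the puller: upper face of its fork, 4 mm above the underside, on the axis of the grip. The foot is 4 mm thick: heel plate x -30 to -9 (36 wide), two 7 mm tines on to x 23.5, slot between them 22 mm wide (y -11 to 11). With the heel's edge (x -9) home against the knob's hub, the knob's axis lies 0.5 mm behind this point, so a lift of the grip pulls in line with the stud
- fork_tip (a point): on the puller: middle of the fork's mouth, 32 mm ahead of the grip's axis, 2 mm above the underside. From x 23.5 to here thin tips splay out to a mouth about 34 mm wide (43 mm over all); just behind them (x 20 to 23.5) claws stand 2 mm above the tines (z 4 to 6), so the fork needs 6 mm of height to pass under the knob's head and the claws then rise outside its rim
- knob: push-on knob to pull off, plain aluminium, 45 g: knurled round head 40 mm across, 14.5 mm high (z 7.5 to 22), over a hub 17 mm across, 7.5 mm long (z 0 to 7.5). Origin: centre of the hub's lower end, z up. Sprung balls in its stud hold it: about 10 to 15 N straight up, free after about 15 mm. The only knob with an open gap under its head
- knob_rim (a point): on the knob: its axis at the underside of the head (knob z 7.5). Seated, this is 9.5 mm above the stage's top plate, and the hub's lower end 2 mm above it; the gap is open all round
- spindle: fixed dark steel stud under the knob, 10 mm across, 19.5 mm high. Origin: on its axis at the stage's top face. It stands on the strip of the top plate nearest the robot, at stage x -87 mm and y either 68 or -68 mm; at the other of these places is a low screwed clamp knob, 30 mm across, 11 mm high, flat on the plate, to be left alone
- stage: cross stage of a measuring microscope, fixed on the bench. Origin: centre of its underside, z up, x away from the robot at yaw 0. Top plate 240 x 240 mm, flat upper face at z 66 mm. A round table, 148 mm across, lies on it at x 35 mm, up to z 76. Bare strip x -120 to -45 (spindle and clamp knob on it): the puller can be set flat between the two and slid along y to the knob. Micrometer on the +y side
- tray: open grey parts tray, fixed, 200 (x) x 150 (y) x 22 mm high, walls and floor 4 mm thick. Origin: centre of its underside; upper face of the floor at z 4 mm. The half at x below 0.03 m is free; a lens ring and a bushing lie at the other end. The puller may stand in it any way round
- lens_ring: bystander in the tray: black lens ring 34 mm across, 8 mm high, lying flat near tray x 71, y 44 mm; origin: centre of its underside
- bushing: bystander in the tray: brass flanged bushing 22 mm across, 18 mm high, near tray x 74, y -46 mm; origin: centre of its underside
- eyepiece: bystander: black eyepiece standing on its barrel, 40 mm across, 56 mm high, right of the stage's far half; origin: centre of its underside
- objective: bystander: dark steel objective standing, 34 mm across, 46 mm high, left of the stage's far half; origin: centre of its underside
- wash_bottle: bystander: white plastic bottle, 60 mm across, 170 mm high, far right; origin: centre of its underside
- driver: bystander: screwdriver with a black handle, 150 mm long, lying at the left; origin on its underside
- rod_clamp: bystander: small aluminium bracket, 60 mm high, with a level steel rod 110 mm long, at the right; origin: centre of its underside
- gauge_block: bystander: upright steel gauge block 35 x 9 x 30 mm, at the left; origin: centre of its underside

How it is judged:
On the way, in this order (a step that is already met when the one before it is completed fails the run):
1. the puller's fork has been pushed home under the head until its heel bears on the hub (over 1 N for 0.1 s), not yet lifting: the knob still sits on its stud (horizontal distance between puller and knob below 0.006 m and z of puller in the frame of knob between -0.005 and 0.002 m and contact force between puller and knob above 1 N and horizontal distance between knob and spindle below 0.004 m and z of knob in the frame of spindle below 0.004 m), for 0.1 s.
2. the knob has been pulled off the stud and rides on the puller (z of knob in the frame of spindle above 0.025 m and horizontal distance between puller and knob below 0.015 m and contact force between puller and knob above 0.1 N), for 0.1 s.
At the end, for the whole second after the job is handed in: The puller stands upright (within 0.15 rad) with its foot on the tray's floor (underside under 10 mm above the tray's), the knob lies in the tray, in the puller or beside it (hub's end under 35 mm); both origins within 90 mm (x) and 65 mm (y) of the tray's middle, both at rest (x of knob in the frame of tray between -0.09 and 0.09 m and y of knob in the frame of tray between -0.065 and 0.065 m and z of knob in the frame of tray below 0.035 m and x of puller in the frame of tray between -0.09 and 0.09 m and y of puller in the frame of tray between -0.065 and 0.065 m and z of puller in the frame of tray below 0.01 m and angle between puller's own z axis and vertical below 0.15 rad and linear speed of each of puller, knob below 0.02 m/s); the robot touches nothing.
It fails at once if the robot itself touches the knob (over 2 N) while it is still on its stud (z of knob in the frame of spindle below 0.015 m and horizontal distance between knob and spindle below 0.01 m and contact force between any of the fingers, the arm and knob above 2 N).
It fails at once if the puller presses or pulls on the knob with more than 20 N (contact force between puller and knob above 20 N and z of knob in the frame of spindle below 0.015 m and horizontal distance between knob and spindle below 0.01 m).
It fails at once if the puller presses on the stud or the stage with more than 40 N (contact force between puller and spindle above 40 N or contact force between puller and stage above 40 N).
It fails at once if the puller is levered over (tilted more than 0.3 rad) while it loads the knob on its stud (angle between puller's own z axis and vertical above 0.3 rad and contact force between puller and knob above 1 N and z of knob in the frame of spindle below 0.015 m and horizontal distance between knob and spindle below 0.01 m).
It fails at once if a bystander is shoved (moved more than 25 mm) (distance of any of lens_ring, bushing, eyepiece, objective, wash_bottle, driver, rod_clamp, gauge_block from where it was at the start of the episode above 0.025 m).
It also fails if it takes over 58 s, if anything falls off the work surface, if the arm or the gripper's body presses on something with over 40 N, if the wrist force passes 120 N, or if a joint passes its speed limit or range.

## Working session

There is one attempt and no reset: what is moved stays moved. The work goes in short steps, Python scripts to look and compute and a tool call to move; the robot and the scene stay as the last step left them, time stands still between calls to the robot, and variables do not carry over. Pictures are saved under pics/ and viewed, and the job is handed in when it is done.

Besides the shell and the picture viewer there is one more tool, called after "Emit:" by a JSON object that holds its "fn" and its "kwargs", one argument or row to a line. jog_arm: Moves the arm, as the interface text tells. Shifts and turns lie within -1 to 1; 1 stands for 0.6 m of shift or 2 pi rad of turn. Its arguments: {"type":"object","properties":{"commands":{"type":"array"},"newtons":{"type":"number"}},"required":["commands"]}

```bash
ls; mkdir -p pics
cat > h.py <<'E'
import numpy as np, cv2
from plant import robot
def cam(n,save=None):
    st=robot.read_state(); c=robot.read_camera(n)
    f=240/np.tan(np.radians(c['fovy'])/2)
    K=np.array([[f,0,c['cx']],[0,f,c['cy']],[0,0,1]])
    if 'rvec' in c:
        R=cv2.Rodrigues(np.array(c['rvec'],float))[0]; t=np.array(c['tvec'],float).ravel()
    else:
        Rt=cv2.Rodrigues(np.array(st['orientation'],float))[0]
        T=np.eye(4);T[:3,:3]=Rt;T[:3,3]=st['tool_pos']
        W=np.linalg.inv(T@np.array(c['tool_from_camera'])); R=W[:3,:3];t=W[:3,3]
    if save: cv2.imwrite('pics/'+save,c['pixels'][:,:,::-1])
    return dict(K=K,R=R,t=t,img=c['pixels'])
def onz(c,uv,z):
    d=c['R'].T@np.linalg.inv(c['K'])@np.array([uv[0],uv[1],1.]); o=-c['R'].T@c['t']
    return o+d*(z-o[2])/d[2]
def proj(c,p):
    q=c['K']@(c['R']@np.array(p)+c['t']); return q[:2]/q[2]
def tri(c1,u1,c2,u2):
    P=[c['K']@np.c_[c['R'],c['t']] for c in (c1,c2)]
    X=cv2.triangulatePoints(P[0],P[1],np.array(u1,float).reshape(2,1),np.array(u2,float).reshape(2,1)); return (X[:3]/X[3]).ravel()
E
python3 - <<'E'
from h import *
np.set_printoptions(precision=4,suppress=True)
cs={}
for n in('scene','side','wrist'):
    c=cs[n]=cam(n,n+'0.png'); print(n,-c['R'].T@c['t'],c['K'][0,0])
    for k in('puller','fork_slot','fork_tip','knob','knob_rim','spindle','stage','tray'):
        r=robot.trace(n,k)
        print(k,[(np.round(x['uv'],1).tolist(),round(x['p'],2),int(x['pixels'].sum())) for x in r[:3]])
print(robot.read_state())
E
```

```text
pics
scene [1.3414 0.6572 0.8929] 499.9611588157625
puller [([443.1, 269.0], 0.78, 438)]
fork_slot [([443.3, 271.5], 0.6, 483)]
fork_tip [([441.0, 274.8], 0.98, 420), ([460.6, 357.0], 0.71, 196), ([404.5, 344.6], 0.35, 313)]
knob [([305.7, 210.1], 0.55, 164)]
knob_rim [([305.3, 213.5], 0.48, 152), ([442.2, 270.8], 0.21, 514)]
spindle []
stage [([312.1, 250.8], 0.83, 6951)]
tray [([278.8, 198.5], 0.74, 1991)]
side [0.2792 0.9104 1.151 ] 610.6132755700606
puller [([345.5, 367.9], 0.66, 569), ([369.9, 209.4], 0.33, 230)]
fork_slot [([350.5, 371.0], 0.68, 530)]
fork_tip [([349.6, 371.4], 0.58, 553)]
knob [([370.4, 210.5], 0.77, 214)]
knob_rim [([371.3, 210.6], 0.71, 203)]
spindle []
stage [([323.7, 242.1], 0.92, 9086), ([224.7, 354.6], 0.61, 300)]
tray [([412.9, 184.7], 0.69, 3202), ([382.5, 196.0], 0.69, 78), ([322.4, 240.3], 0.54, 9072)]
wrist [ 0.3269 -0.5099  0.3842] 427.09329808478424
puller []
fork_slot []
fork_tip []
knob []
knob_rim []
spindle []
stage [([121.5, 10.4], 0.6, 3103)]
tray [([121.1, 10.0], 0.72, 3160)]
{'t': 1.35, 'q': array([-1.2204,  0.1304,  1.4882, -0.    ,  1.523 , -0.0854]), 'dq': array([ 0.0002,  0.0023,  0.0017,  0.0005,  0.001 , -0.0016]), 'joint_torque': array([ -0.0005, -55.9761, -49.2048,   0.0767,   0.0229,  -0.    ]), 'tool_pos': array([ 0.2533, -0.5439,  0.2186]), 'orientation': array([ 3.0673,  0.6791, -0.    ]), 'force': array([ 0.4048, -0.5079, -0.4944]), 'wrist_torque': array([0.02  , 0.054 , 0.0179]), 'opening': 0.09268133401472435}
```

View pictures.

View pics/scene0.png

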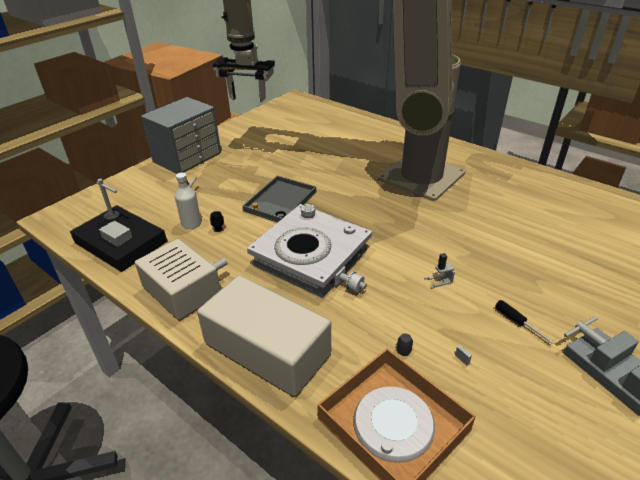

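View pics/side0.png

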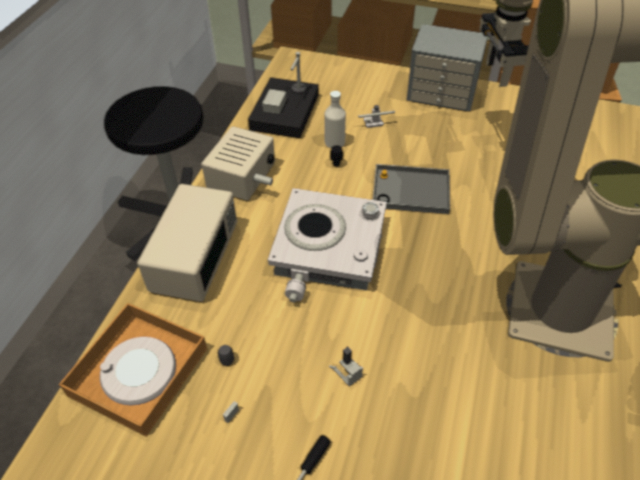

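Run:
```python
from h import *
np.set_printoptions(precision=4,suppress=True)
cs={n:cam(n) for n in('scene','side')}
s,d=cs['scene'],cs['side']
print('knob tri',tri(s,(305.7,210.1),d,(370.4,210.5)), onz(d,(370.4,210.5),.08),onz(s,(305.7,210.1),.08))
print('puller tri',tri(s,(443.1,269),d,(346.5,367.9)))
for n,c in (('tray',.022),):
    pass
print('tray', onz(d,(412.9,184.7),.01),onz(s,(278.8,198.5),.01))
print('stage corners side', [onz(d,u,.066)[:2] for u in((386,206),(297,191),(372,281),(271,265))])
for n,b in (('scene',(420,245,470,295)),('side',(320,335,380,395)),('side',(340,190,400,250)),('scene',(290,195,370,245))):
    im=cs[n]['img'][b[1]:b[3],b[0]:b[2],::-1]
    cv2.imwrite(f'pics/z_{n}_{b[0]}.png',cv2.resize(im,None,fx=8,fy=8,interpolation=cv2.INTER_CUBIC)[:600])
```

```text
knob tri [ 0.4749 -0.1047  0.0763] [ 0.4741 -0.099   0.08  ] [ 0.477  -0.1046  0.08  ]
puller tri [0.4192 0.3025 0.0377]
tray [ 0.4013 -0.291   0.01  ] [ 0.4061 -0.2786  0.01  ]
stage corners side [array([ 0.4435, -0.1383]), array([ 0.6708, -0.1242]), array([0.4201, 0.0965]), array([0.6504, 0.1195])]
```

```bash
cd pics; python3 -c "
import cv2,numpy as np
a=[cv2.resize(cv2.imread(f),(400,300 if 'scene_290' in f else 400))[:300] if 0 else cv2.resize(cv2.imread(f),(400,300)) for f in ('z_scene_420.png','z_side_320.png','z_side_340.png','z_scene_290.png')]
cv2.imwrite('m0.png',np.vstack([np.hstack(a[:2]),np.hstack(a[2:])]))"
```

```text
(no output)
```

View pics/m0.png

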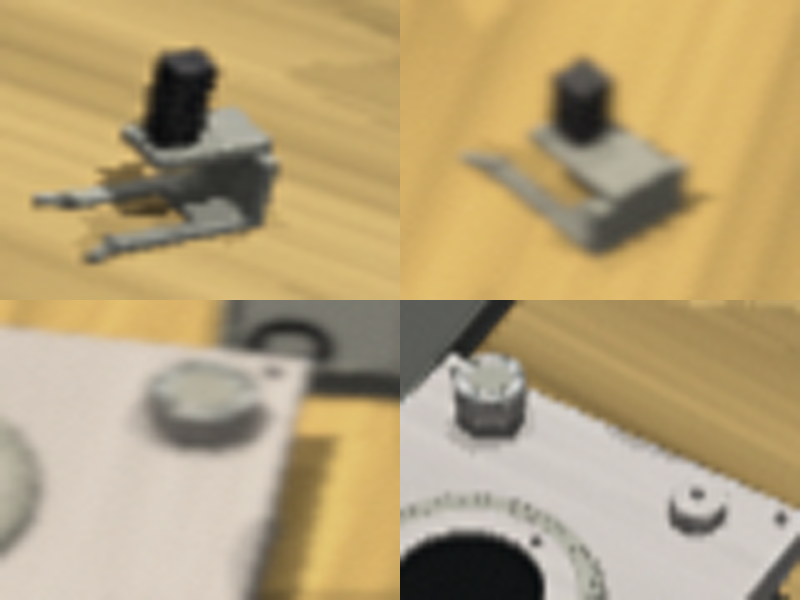

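Run:
```python
from h import *
np.set_printoptions(precision=4,suppress=True)
c=cam('scene'); 
a=onz(c,(420+60/8,245+228/6),.004);b=onz(c,(420+235/8,245+200/6),.02)
for u in ((35,200),(90,257)): print(onz(c,(420+u[0]/8,245+u[1]/6),.003))
for u in ((130,130),(165,165),(270,150),(235,110)): print(onz(c,(420+u[0]/8,245+u[1]/6),.044))
print('grip top',onz(c,(420+188/8,245+57/6),.088))
print(robot.read_camera('wrist')['tool_from_camera'])
```

```text
[0.441  0.2629 0.003 ]
[0.4612 0.294  0.003 ]
[0.4262 0.2831 0.044 ]
[0.439  0.3022 0.044 ]
[0.4105 0.3235 0.044 ]
[0.3944 0.3031 0.044 ]
grip top [0.4226 0.2947 0.088 ]
[[ 0.0009 -0.9563 -0.2923  0.0811]
 [ 1.      0.001  -0.0003  0.0002]
 [ 0.0006 -0.2923  0.9563 -0.1656]
 [ 0.      0.      0.      1.    ]]
```

View pics/wrist0.png

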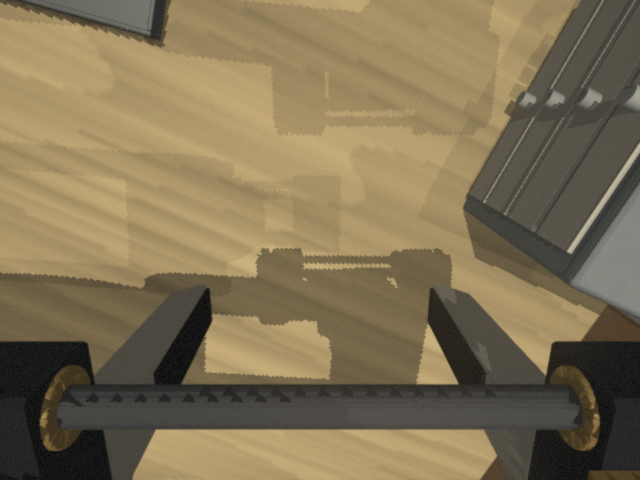

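Emit:
{"fn": "jog_arm", "kwargs": {
  "commands": [
    [[0.228,0.623,0.052],[0,0,-0.053],-1],
    [[0.228,0.623,0.052],[0,0,-0.053],-1],
    [[0.228,0.623,0.052],[0,0,-0.053],-1],
    [[0.228,0.623,0.052],[0,0,-0.053],-1],
    [[0.228,0.623,0.052],[0,0,-0.053],-1],
    [[0.228,0.623,0.052],[0,0,-0.053],-1],
    [[0.228,0.623,0.052],[0,0,-0.053],-1],
    [[0.228,0.623,0.052],[0,0,-0.053],-1],
    [[0.228,0.623,0.052],[0,0,-0.053],-1]
  ]
}}

```text
t: 2.68
tool_pos: [0.3899, -0.1707, 0.2498]
orientation: [3.137, 0.161, -0.0]
force: [0.1, 0.0, -0.3]
opening: 0.0932
```

Run:
```python
from h import *
np.set_printoptions(precision=4,suppress=True)
c=cam('wrist','w1.png'); st=robot.read_state(); print(st['t'],st['tool_pos'],st['orientation'],st['force'])
np.savez('w1.npz',**c)
for k,z in(('knob',.09),('knob_rim',.0755),('stage',.066),('tray',.022)):
    for x in robot.trace('wrist',k)[:2]:
        print(k,np.round(x['uv'],1),round(x['p'],2),int(x['pixels'].sum()),onz(c,x['uv'],z))
        if k in('knob','stage','tray'): np.save(f'm_{k}.npy',x['pixels']); 
        break
```

```text
2.725 [ 0.3898 -0.171   0.2497] [ 3.1373  0.1599 -0.0006] [-0.4778  0.1313 -0.3224]
knob [233.4  89.3] 0.65 2607 [ 0.4748 -0.0999  0.09  ]
knob_rim [236.9  89.3] 0.64 2627 [ 0.4752 -0.0997  0.0755]
stage [155.3  62.4] 0.6 37099 [ 0.4883 -0.0352  0.066 ]
tray [435.4 185.9] 0.61 32952 [ 0.4099 -0.2775  0.022 ]
```

View pics/w1.png

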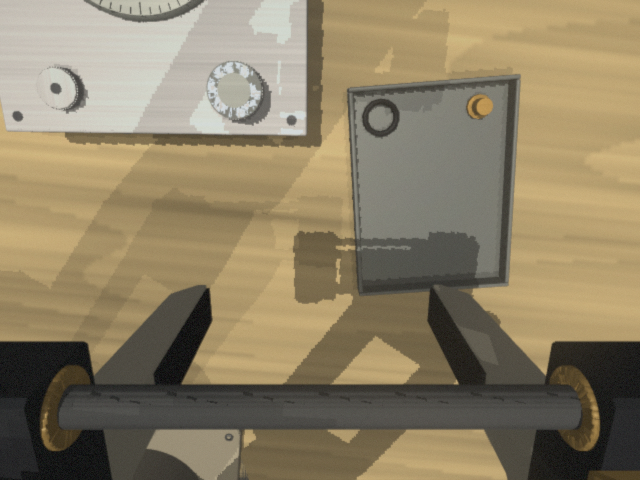

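Run:
```python
from h import *
np.set_printoptions(precision=4,suppress=True)
c=dict(np.load('w1.npz'))
A=onz(c,(304.5,134.5),.066);B=onz(c,(5.5,130),.066);print('corners',A,B,B-A,np.linalg.norm(B-A),np.arctan2(-(B-A)[0],(B-A)[1]))
k=onz(c,(57,88),.077);
m=np.load('m_knob.npy').astype(np.uint8); 
n=onz(c,(234.5,90.5),.090); print('clamp,knob',k,n,np.linalg.norm(k-n),np.arctan2(-(k-n)[0],(k-n)[1]))
T=[onz(c,u,.022) for u in((349,89),(520,76),(508,283),(359,293))]
print(np.array(T),np.mean(T,0))
d=T[0]-T[3];print(np.arctan2(d[1],d[0]),np.linalg.norm(d)); d=T[1]-T[2];print(np.arctan2(d[1],d[0]),np.linalg.norm(d))
ct,i=max(((x,cv2.contourArea(x)) for x in cv2.findContours(m,0,1)[0]),key=lambda t:t[1]); print(cv2.fitEllipse(ct),cv2.boundingRect(ct))
b=(180,40,300,150); im=c['img'][b[1]:b[3],b[0]:b[2],::-1]; cv2.imwrite('pics/w1k.png',cv2.resize(im,None,fx=5,fy=5,interpolation=2))
```

```text
corners [ 0.4468 -0.1532  0.066 ] [0.4256 0.0837 0.066 ] [-0.0211  0.2369  0.    ] 0.23784561969133905 0.08902841098460094
clamp,knob [0.4622 0.0342 0.077 ] [ 0.4741 -0.1007  0.09  ] 0.13601727057498258 0.08772529348898506
[[ 0.4863 -0.187   0.022 ]
 [ 0.5122 -0.3327  0.022 ]
 [ 0.321  -0.3674  0.022 ]
 [ 0.2948 -0.221   0.022 ]] [ 0.4036 -0.277   0.022 ]
0.17569018202172396 0.1945231006877105
0.17931627339887812 0.1943269063528748
((234.7295379638672, 89.75403594970703), (54.90717697143555, 58.60137176513672), 137.7757568359375) (207, 61, 57, 58)
```

View pics/w1k.png

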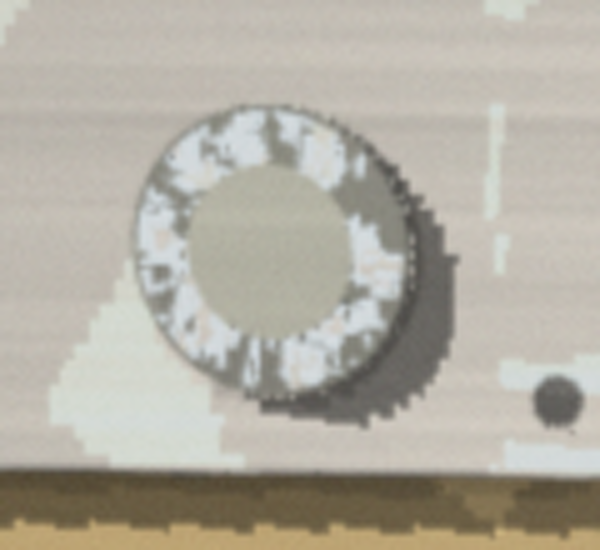

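Emit:
{"fn": "jog_arm", "kwargs": {
  "commands": [
    [[0.005,0.708,-0.083],[0,0,0.132],-1],
    [[0.005,0.708,-0.083],[0,0,0.132],-1],
    [[0.005,0.708,-0.083],[0,0,0.132],-1],
    [[0.005,0.708,-0.083],[0,0,0.132],-1],
    [[0.005,0.708,-0.083],[0,0,0.132],-1],
    [[0.005,0.708,-0.083],[0,0,0.132],-1],
    [[0.005,0.708,-0.083],[0,0,0.132],-1],
    [[0.005,0.708,-0.083],[0,0,0.132],-1],
    [[0.005,0.708,-0.083],[0,0,0.132],-1]
  ]
}}

```text
t: 4.05
tool_pos: [0.3929, 0.2532, 0.1996]
orientation: [2.807, 1.409, -0.002]
force: [0.1, -0.6, -1.2]
opening: 0.0932
```

Run:
```python
from h import *
np.set_printoptions(precision=4,suppress=True)
c=cam('wrist','w2.png'); st=robot.read_state(); print(st['t'],st['tool_pos'],st['orientation'],st['force'])
np.savez('w2.npz',**c)
```

```text
4.1 [0.3931 0.2528 0.1999] [ 2.808   1.4079 -0.0011] [-0.0381 -1.0003 -0.8791]
```

View pics/w2.png

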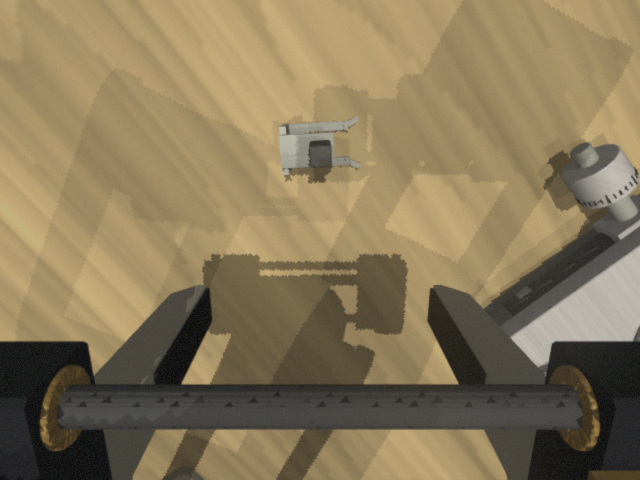

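Run:
```python
from h import *
c=dict(np.load('w2.npz'))
b=(265,100,375,195); im=c['img'][b[1]:b[3],b[0]:b[2],::-1]; cv2.imwrite('pics/w2z.png',cv2.resize(im,None,fx=6,fy=6,interpolation=2))
```

```text
(no output)
```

View pics/w2z.png

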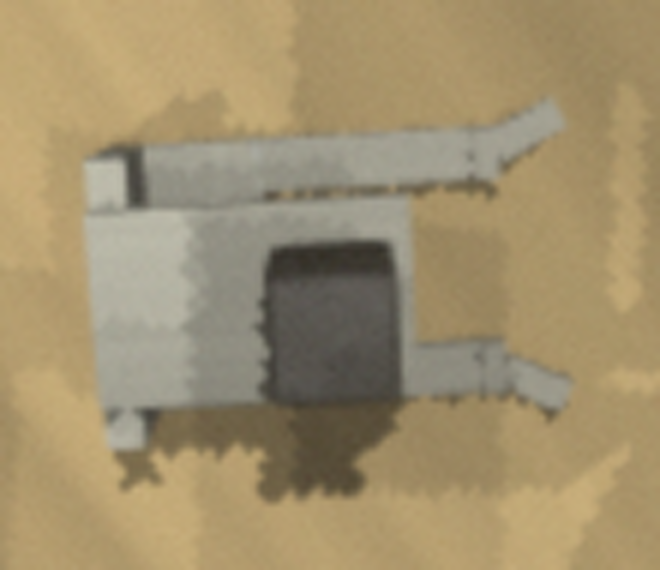

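Run:
```python
from h import *
np.set_printoptions(precision=4,suppress=True)
c=dict(np.load('w2.npz'))
P=lambda u,z: onz(c,(265+u[0]/6,100+u[1]/6),z)
ang=lambda d: np.arctan2(d[1],d[0])
g=P((334,338),.088); print('grip',g)
print('bar',P((85,212),.044),P((410,198),.044),ang(P((410,198),.044)-P((85,212),.044)),np.linalg.norm(P((410,198),.044)-P((85,212),.044)))
print('bar lower',ang(P((270,404),.044)-P((103,408),.044)))
print('grip sides',ang(P((393,270),.088)-P((270,278),.088)),ang(P((400,400),.088)-P((272,404),.088)), np.linalg.norm(P((393,270),.088)-P((270,278),.088)))
print('tine',ang(P((470,128),.004)-P((145,147),.004)))
t=[P((560,112),.004),P((568,398),.004)];m=(t[0]+t[1])/2;print(t,m,ang(m-g))
bc=(P((85,212),.044)+P((103,408),.044))/2; print('bar back mid',bc,ang(m-bc), bc+.03*(m-bc)/np.linalg.norm(m-bc))
st=robot.read_state();R=cv2.Rodrigues(st['orientation'])[0];print('tool y',ang(R[:,1]),R[:,2])
```

```text
grip [0.4228 0.2924 0.088 ]
bar [0.4045 0.3187 0.044 ] [0.4374 0.2963 0.044 ] -0.5972930964026252 0.03976634671045701
bar lower -0.6153234930666305
grip sides -0.5754064128523402 -0.608053189742397 0.013097763127560723
tine -0.5827612663638155
[array([0.46  , 0.2906, 0.004 ]), array([0.4386, 0.2582, 0.004 ])] [0.4493 0.2744 0.004 ] -0.5971240900206012
bar back mid [0.398  0.3086 0.044 ] -0.5884088481733744 [0.419  0.2947 0.0277]
tool y -0.6412802091474097 [-0.0004 -0.0007 -1.    ]
```

Emit:
{"fn": "jog_arm", "kwargs": {
  "commands": [
    [[0.049,0.067,-0.05],[0,0,0.007],-1],
    [[0.049,0.067,-0.12],[0,0,0.007],-0.4],
    [[0.049,0.067,-0.2],[0,0,0.007],-0.2],
    [[0.049,0.067,-0.253],[0,0,0.007],-0.2],
    [[0.049,0.067,-0.253],[0,0,0.007],-0.2],
    [[0.049,0.067,-0.253],[0,0,0.007],-0.2]
  ],
  "newtons": 30
}}

```text
t: 4.85
tool_pos: [0.4239, 0.2927, 0.0499]
orientation: [2.777, 1.467, 0.002]
force: [1.1, -0.4, 0.1]
opening: 0.0561
```

Run:
```python
from h import *
np.set_printoptions(precision=4,suppress=True)
c=cam('wrist','w3.png'); st=robot.read_state(); print(st['t'],st['tool_pos'],st['orientation'],st['force'],st['opening'])
```

```text
4.9 [0.4243 0.2932 0.0504] [2.7772 1.4675 0.0044] [0.1951 1.3184 0.6913] 0.05611143983575747
```

View pics/w3.png

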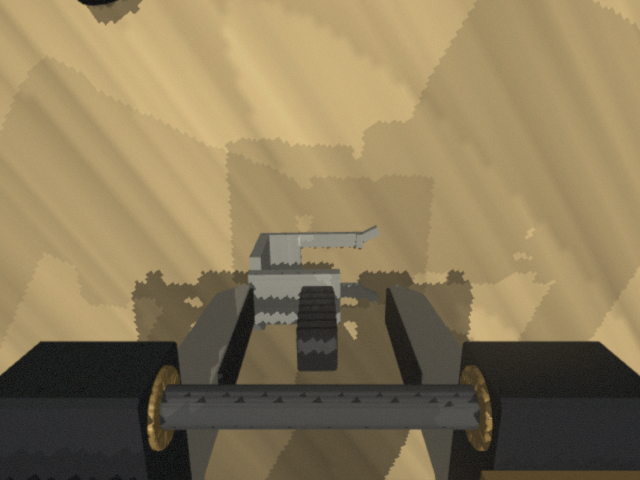

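Emit:
{"fn": "jog_arm", "kwargs": {
  "commands": [
    [[0,0,0],[0,0,0],0.3],
    [[0,0,0],[0,0,0],0.6],
    [[0,0,0],[0,0,0],1],
    [[0,0,0],[0,0,0],1],
    [[0,0,0],[0,0,0],1],
    [[0,0,0],[0,0,0],1]
  ],
  "newtons": 40
}}

```text
t: 5.65
tool_pos: [0.4241, 0.2932, 0.0504]
orientation: [2.777, 1.468, 0.004]
force: [0.3, 1.0, 0.4]
opening: 0.0137
```

Run:
```python
from h import *
np.set_printoptions(precision=4,suppress=True)
c=cam('wrist','w4.png'); st=robot.read_state(); print(st['t'],st['tool_pos'],st['orientation'],st['force'],st['wrist_torque'],st['opening'])
np.savez('w4.npz',**c)
R=cv2.Rodrigues(st['orientation'])[0];print('tool y',np.arctan2(R[1,1],R[0,1]),R[:,2])
im=c['img'][200:400,200:440,::-1];cv2.imwrite('pics/w4z.png',cv2.resize(im,None,fx=3,fy=3,interpolation=2))
```

```text
5.7 [0.4241 0.2932 0.0503] [2.7772 1.4677 0.0038] [ 0.4104 -0.0868  1.7059] [0.0364 0.226  0.0512] 0.014204362786155113
tool y -0.5984593862355574 [ 0.0023  0.0008 -1.    ]
```

View pics/w4z.png

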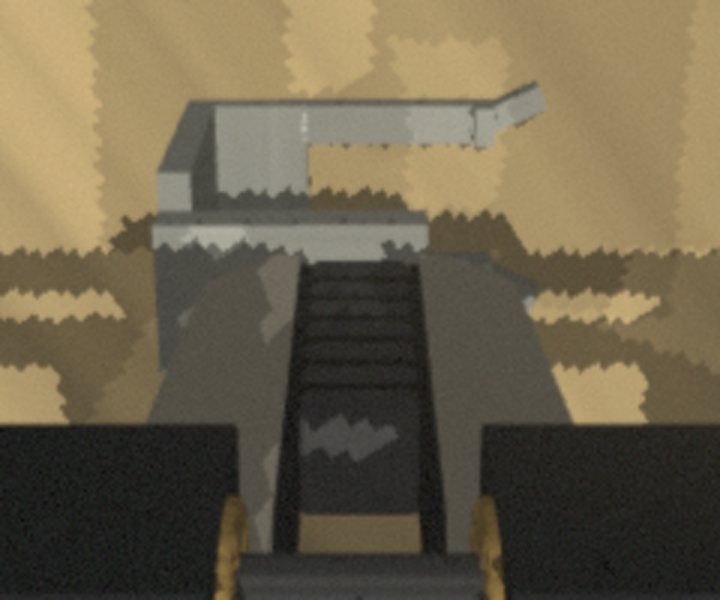

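Run:
```python
from h import *
np.set_printoptions(precision=4,suppress=True)
c=dict(np.load('w4.npz')); tp=np.array([.4241,.2932,0]);y=-.5985; ux=np.array([np.cos(y),np.sin(y),0]);uy=np.array([-ux[1],ux[0],0])
for n,u,z in (('tine outer y18',(400,104),.004),('tine outer',(300,103),.004),('tine inner y11',(350,143),.004),('tine inner',(420,143),.004),('claw top front',(495,105),.006),('bar near-left -30,12',(153,215),.044),('bar right 10,12',(428,213),.044),('heel edge x-9',(307,150),.004),('foot backleft',(195,101),.004)):
    p=onz(c,(200+u[0]/3,200+u[1]/3),z)-tp; print(n,p@ux*1e3,p@uy*1e3)
```

```text
tine outer y18 7.184755240605206 16.830866884044017
tine outer -10.104203861243779 16.99901975543155
tine inner y11 -1.4671267030392923 9.71565361000363
tine inner 10.749953785623653 9.724064826293473
claw top front 23.393694445663687 17.26655807317252
bar near-left -30,12 -29.64034177256421 12.162387918252366
bar right 10,12 9.975051245210505 12.496477694038196
heel edge x-9 -8.984954870232142 8.420508129945313
foot backleft -28.240062297754832 17.34682173386622
```

Emit:
{"fn": "jog_arm", "kwargs": {
  "commands": [
    [[0,0,0.1],[0,0,0],1],
    [[0,0,0.2],[0,0,0],1],
    [[0.02,-0.1,0.25],[0,0,-0.03],1],
    [[0.04,-0.2,0.25],[0,0,-0.055],1],
    [[0.05,-0.3,0.25],[0,0,-0.08],1],
    [[0.06,-0.4,0.25],[0,0,-0.11],1],
    [[0.075,-0.49,0.25],[0,0,-0.13],1],
    [[0.075,-0.531,0.25],[0,0,-0.141],1],
    [[0.075,-0.531,0.22],[0,0,-0.141],1],
    [[0.075,-0.531,0.22],[0,0,-0.141],1]
  ]
}}

```text
t: 6.95
tool_pos: [0.4675, -0.0246, 0.1798]
orientation: [3.138, 0.137, -0.003]
force: [-0.2, -0.9, -2.0]
opening: 0.0137
```

Run:
```python
from h import *
np.set_printoptions(precision=4,suppress=True)
c=cam('wrist','w5.png'); st=robot.read_state(); print(st['t'],st['tool_pos'],st['orientation'],st['force'],st['wrist_torque'],st['opening'])
np.savez('w5.npz',**c)
R=cv2.Rodrigues(st['orientation'])[0];print('tool y',np.arctan2(R[1,1],R[0,1]),R[:,2])
```

```text
7.0 [ 0.4681 -0.0244  0.1808] [ 3.1381  0.1384 -0.0013] [ 0.1724 -0.2678 -1.084 ] [0.017  0.0074 0.0336] 0.013776867430670884
tool y -1.4826315178842215 [-0.0008 -0.0005 -1.    ]
```

View pics/w5.png

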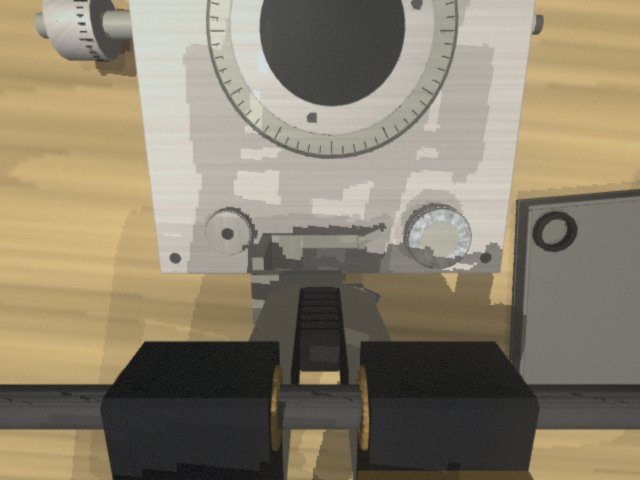

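Run:
```python
from h import *
c=dict(np.load('w5.npz'))
b=(240,190,500,290); im=c['img'][b[1]:b[3],b[0]:b[2],::-1]; cv2.imwrite('pics/w5z.png',cv2.resize(im,None,fx=3,fy=3,interpolation=2))
```

```text
(no output)
```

View pics/w5z.png

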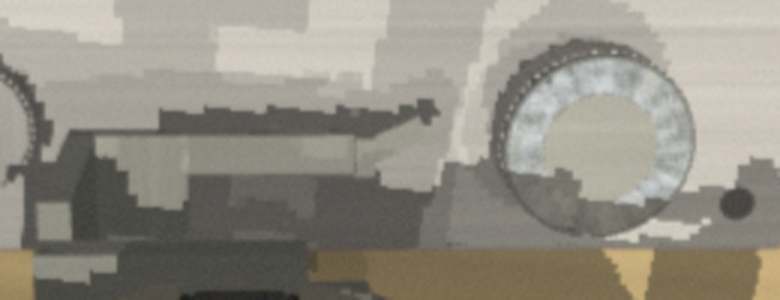

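Run:
```python
from h import *
np.set_printoptions(precision=4,suppress=True)
c=dict(np.load('w5.npz'));tp=np.array([.4681,-.0244,0]);y=-1.4826; ux=np.array([np.cos(y),np.sin(y),0]);uy=np.array([-ux[1],ux[0],0])
P=lambda u,z:onz(c,(240+u[0]/3,190+u[1]/3),z)
z0=.1808-.0503
k=P((600.5,147),.090); print('knob',k,(k-tp)@ux*1e3,(k-tp)@uy*1e3)
for n,u,z in (('outer18',(250,132),.004),('outer18',(330,133),.004),('inner11',(250,176),.004),('claw x23.5',(357,137),.006),('tip 34half',(425,112),.004),('heel x-9',(188,190),.004)):
    p=P(u,z0+z)-tp; print(n,p@ux*1e3,p@uy*1e3)
A=P((777,248),.066);print('near edge at',P((650,248),.066),P((330,247),.066))
# stage corners
a=onz(c,(500,271),.066);b=onz(c,(162,272.5),.066);print(a,b,np.linalg.norm(a-b),np.arctan2(-(b-a)[0],(b-a)[1]))
cl=onz(c,(227,231),.077);print('clamp',cl,np.linalg.norm((cl-k)[:2]),np.arctan2(-(cl-k)[0],(cl-k)[1]))
```

```text
knob [ 0.4747 -0.1003  0.09  ] 76.23254314561974 -0.09282876004007135
outer18 2.559797725493085 16.732421753646893
outer18 16.31832371076195 16.555865910429553
inner11 2.5826512922217097 8.738913785596866
claw x23.5 20.7876533570529 16.455131766946597
tip 34half 32.493129013261694 20.317048903448736
heel x-9 -8.22105968075591 6.156812497981836
near edge at [ 0.4442 -0.1239  0.066 ] [ 0.4379 -0.0492  0.066 ]
[ 0.4482 -0.154   0.066 ] [0.426  0.0825 0.066 ] 0.23747128966818254 0.09324166675352152
clamp [0.4641 0.0355 0.077 ] 0.13626408473011875 0.07838436306695297
```

Emit:
{"fn": "jog_arm", "kwargs": {
  "commands": [
    [[0.0018,0,-0.05],[0,0,0],1],
    [[0.0018,0,-0.09],[0,0,0],1],
    [[0.0018,0,-0.1],[0,0,0],1],
    [[0.0018,0,-0.104],[0,0,0],1],
    [[0.0018,0,-0.104],[0,0,0],1],
    [[0.0018,0,-0.104],[0,0,0],1]
  ]
}}

```text
t: 7.75
tool_pos: [0.4698, -0.0244, 0.1194]
orientation: [3.138, 0.139, 0.001]
force: [0.1, -0.2, -1.5]
opening: 0.014
```

Run:
```python
from h import *
np.set_printoptions(precision=4,suppress=True)
c=cam('wrist','w6.png'); 
np.savez('w6.npz',**c)
for i in range(4):
    st=robot.read_state(); print(st['t'],st['tool_pos'],st['force'],st['wrist_torque']); robot.read_camera('wrist')
R=cv2.Rodrigues(st['orientation'])[0];print('tool y',np.arctan2(R[1,1],R[0,1]),R[:,2])
b=(230,180,500,330); im=c['img'][b[1]:b[3],b[0]:b[2],::-1]; cv2.imwrite('pics/w6z.png',cv2.resize(im,None,fx=2.9,fy=2.9,interpolation=2))
s=cam('scene'); b=(280,190,360,250); cv2.imwrite('pics/s6z.png',cv2.resize(s['img'][b[1]:b[3],b[0]:b[2],::-1],None,fx=8,fy=8,interpolation=2))
```

```text
7.8 [ 0.4697 -0.0245  0.1193] [-0.5791 -0.0065 -1.1984] [-0.0691 -0.0014  0.0087]
7.85 [ 0.4696 -0.0245  0.1191] [-0.9957  1.1647 -1.5086] [0.0012 0.0139 0.0459]
7.9 [ 0.4695 -0.0245  0.1189] [-0.3456 -0.652  -1.0569] [-0.0175 -0.027  -0.0369]
7.95 [ 0.4694 -0.0245  0.1188] [-0.1536 -0.5635 -0.5707] [ 0.0507 -0.0258  0.0383]
tool y -1.4827704775848647 [-0.0002 -0.0006 -1.    ]
```

View pics/w6z.png

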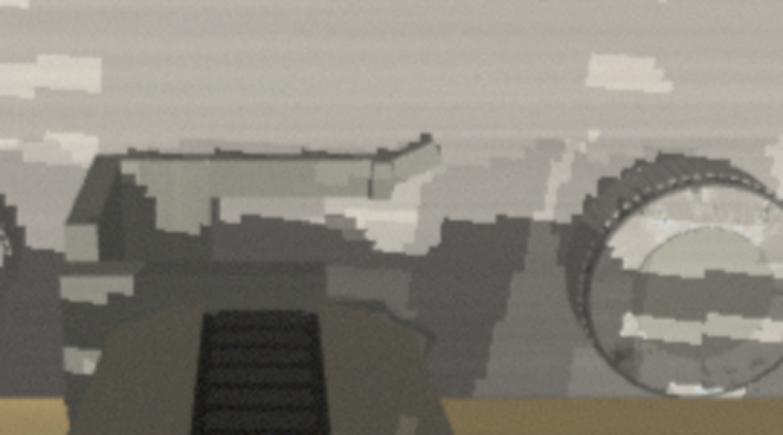

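View pics/s6z.png

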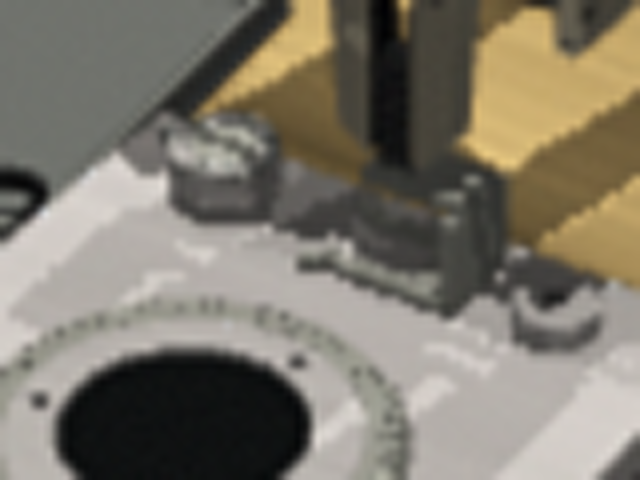

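Run:
```python
from h import *
np.set_printoptions(precision=4,suppress=True)
c=dict(np.load('w6.npz'));tp=np.array([.4697,-.0245,0]);y=-1.4827; ux=np.array([np.cos(y),np.sin(y),0]);uy=np.array([-ux[1],ux[0],0])
P=lambda u,z:onz(c,(230+u[0]/2.9,180+u[1]/2.9),z)
K=np.array([.4747,-.1003,0]);print('knob rel',(K-tp)@ux*1e3,(K-tp)@uy*1e3)
for n,u,z in (('outer18',(150,157),.072),('outer18',(330,157),.072),('inner11',(280,198),.072),('claw top x20',(373,160),.074),('claw x23.5 out',(392,158),.074),('tip',(432,136),.072),('heel x-9',(216,205),.072)):
    p=P(u,z)-tp; print(n,p@ux*1e3,p@uy*1e3)
print('head: left edge top',P((585,290),.09),'proj', proj(c,(K[0],K[1],.09)))
b=(380,180,560,340); cv2.imwrite('pics/w6k.png',cv2.resize(c['img'][b[1]:b[3],b[0]:b[2],::-1],None,fx=3.5,fy=3.5,interpolation=2))
```

```text
knob rel 75.94596179008802 -1.6884572184366966
outer18 -19.331692957923437 16.846804602053915
outer18 13.019879968395095 16.88048531915861
inner11 4.080218268825285 9.094815117219344
claw top x20 20.57090579641459 16.93404408913834
claw x23.5 out 23.94446178751713 17.30991605174979
tip 31.189770256825497 20.82215028510284
heel x-9 -7.551943794623663 7.739350661587917
head: left edge top [ 0.4733 -0.0801  0.09  ] proj [472.5809 280.8112]
```

View pics/w6k.png

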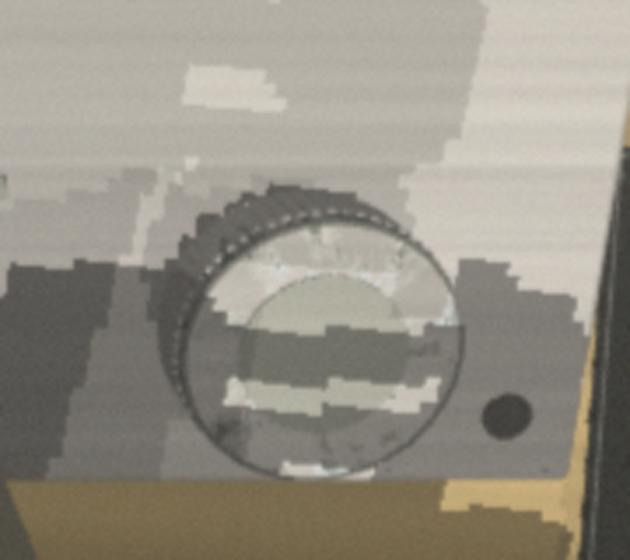

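Emit:
{"fn": "jog_arm", "kwargs": {
  "commands": [
    [[0.0012,-0.013,-0.0015],[0,0,0],1],
    [[0.0023,-0.026,-0.0015],[0,0,0],1],
    [[0.0034,-0.039,-0.0015],[0,0,0],1],
    [[0.0046,-0.052,-0.0015],[0,0,0],1],
    [[0.0057,-0.065,-0.0015],[0,0,0],1],
    [[0.0068,-0.078,-0.0015],[0,0,0],1],
    [[0.008,-0.09,-0.0015],[0,0,0],1],
    [[0.0088,-0.1,-0.0015],[0,0,0],1],
    [[0.0088,-0.1,-0.0015],[0,0,0],1]
  ]
}}

```text
t: 9.18
tool_pos: [0.4745, -0.0848, 0.1177]
orientation: [3.138, 0.137, -0.001]
force: [0.8, 0.7, -1.6]
opening: 0.0138
```

Run:
```python
from h import *
np.set_printoptions(precision=4,suppress=True)
c=cam('wrist','w7.png'); 
np.savez('w7.npz',**c)
F=[]
for i in range(4):
    st=robot.read_state(); print(st['t'],st['tool_pos'],st['force'],st['wrist_torque']); robot.read_camera('wrist')
R=cv2.Rodrigues(st['orientation'])[0];print('tool y',np.arctan2(R[1,1],R[0,1]),R[:,2])
b=(230,180,450,330); im=c['img'][b[1]:b[3],b[0]:b[2],::-1]; cv2.imwrite('pics/w7z.png',cv2.resize(im,None,fx=3.5,fy=3.5,interpolation=2))
```

```text
9.225 [ 0.4745 -0.0846  0.1176] [ 0.1144  0.7259 -1.9576] [-0.0008  0.0323 -0.0465]
9.275 [ 0.4745 -0.0844  0.1177] [-0.13   -0.2369 -2.4344] [-0.0002 -0.0178 -0.0103]
9.325 [ 0.4745 -0.0843  0.1176] [-0.1347 -0.0856 -1.1656] [-0.0186  0.0405 -0.0603]
9.375 [ 0.4745 -0.0842  0.1176] [-0.1958  0.216  -0.5216] [-0.0458  0.0542 -0.0005]
tool y -1.4825356652954815 [-0.0007 -0.0004 -1.    ]
```

View pics/w7z.png

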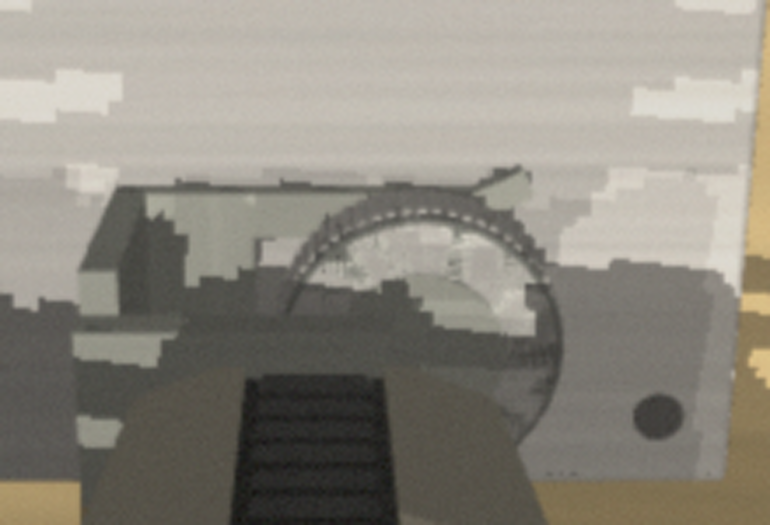

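Emit:
{"fn": "jog_arm", "kwargs": {
  "commands": [
    [[0.0007,-0.008,0],[0,0,0],1],
    [[0.0013,-0.015,0],[0,0,0],1],
    [[0.0019,-0.022,0],[0,0,0],1],
    [[0.0019,-0.022,0],[0,0,0],1],
    [[0.0019,-0.022,0],[0,0,0],1]
  ]
}}

```text
t: 10.05
tool_pos: [0.4756, -0.0974, 0.1176]
orientation: [3.138, 0.138, -0.001]
force: [0.7, 0.7, -1.8]
opening: 0.0139
```

```bash
cat >> h.py <<'E'
def avg(n=5):
    np.set_printoptions(precision=4,suppress=True)
    S=[]
    for i in range(n):
        st=robot.read_state(); S.append(np.r_[st['tool_pos'],st['force'],st['wrist_torque']]); robot.read_camera('wrist')
    print(st['t'],np.mean(S,0),'last',S[-1][:3],st['opening'])
E
python3 -c "
from h import *
avg()"
```

```text
10.25 [ 0.4756 -0.0973  0.1176 -0.3439  0.2116 -1.4274 -0.0002  0.0019 -0.0046] last [ 0.4756 -0.0973  0.1176] 0.013931231465253612
```

Baseline force about (-0.3, 0.2, -1.4). Now 1.5 mm increments.

Emit:
{"fn": "jog_arm", "kwargs": {
  "commands": [
    [[0.0002,-0.0025,0],[0,0,0],1],
    [[0.0004,-0.004,0],[0,0,0],1],
    [[0.0004,-0.004,0],[0,0,0],1]
  ]
}}

```text
t: 10.68
tool_pos: [0.4759, -0.0998, 0.1177]
orientation: [3.138, 0.139, -0.001]
force: [0.4, 0.6, -1.8]
opening: 0.0138
```

```bash
python3 -c "
from h import *
avg()"
```

```text
10.875 [ 0.4759 -0.0997  0.1177  0.087   0.2139 -1.1329  0.0284  0.0178  0.0306] last [ 0.4759 -0.0997  0.1177] 0.014132934433035997
```

Emit:
{"fn": "jog_arm", "kwargs": {
  "commands": [
    [[0.0001,-0.0015,0],[0,0,0],1],
    [[0.0001,-0.002,0],[0,0,0],1]
  ]
}}

```text
t: 11.18
tool_pos: [0.4759, -0.1009, 0.1177]
orientation: [3.138, 0.139, -0.001]
force: [0.3, 0.2, -0.6]
opening: 0.0136
```

```bash
python3 -c "
from h import *
avg()"
```

```text
11.375 [ 0.4759 -0.1009  0.1176 -0.1964  0.0611 -0.9788  0.0325  0.025  -0.0024] last [ 0.4759 -0.1009  0.1176] 0.013715236731349676
```

Emit:
{"fn": "jog_arm", "kwargs": {
  "commands": [
    [[0.0001,-0.0015,0],[0,0,0],1],
    [[0.0001,-0.0015,0],[0,0,0],1]
  ]
}}

```text
t: 11.68
tool_pos: [0.4759, -0.1015, 0.1176]
orientation: [-3.138, -0.139, 0.001]
force: [0.4, 2.0, -0.7]
opening: 0.0139
```

```bash
python3 -c "
from h import *
avg()"
```

```text
11.875 [ 0.476  -0.1015  0.1176 -0.1651  2.3878 -0.9997  0.5422  0.0266 -0.0178] last [ 0.476  -0.1016  0.1176] 0.013820520923480826
```

Emit:
{"fn": "jog_arm", "kwargs": {
  "commands": [
    [[0,-0.0007,0],[0,0,0],1],
    [[0,-0.0007,0],[0,0,0],1]
  ]
}}

```text
t: 12.18
tool_pos: [0.4759, -0.1017, 0.1176]
orientation: [-3.138, -0.139, 0.001]
force: [0.9, 3.1, -0.4]
opening: 0.0139
```

```bash
python3 -c "
from h import *
avg()
c=cam('wrist','w8.png')
b=(230,180,450,330); im=c['img'][b[1]:b[3],b[0]:b[2],::-1]; cv2.imwrite('pics/w8z.png',cv2.resize(im,None,fx=3.5,fy=3.5,interpolation=2))
s=cam('scene'); b=(280,190,360,250); cv2.imwrite('pics/s8z.png',cv2.resize(s['img'][b[1]:b[3],b[0]:b[2],::-1],None,fx=8,fy=8,interpolation=2))
"
```

```text
12.375 [ 0.4759 -0.1018  0.1176 -0.0123  3.4226 -0.8176  0.9918 -0.0156 -0.0296] last [ 0.4759 -0.1018  0.1176] 0.013551391400142169
```

View pics/w8z.png

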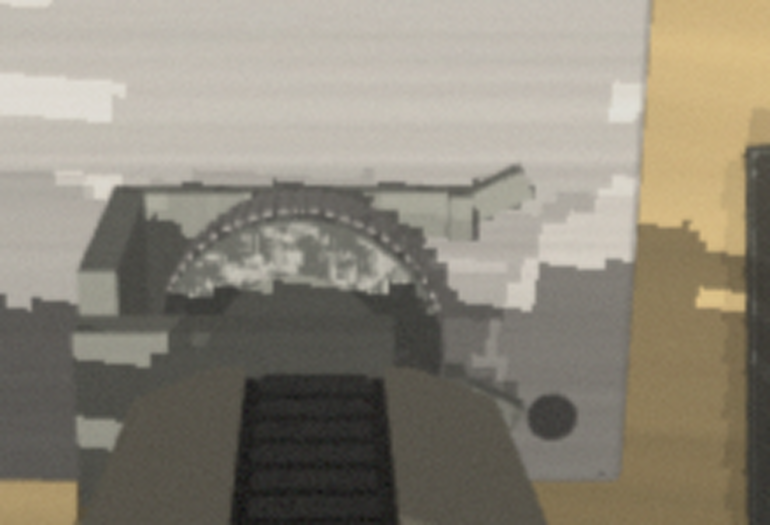

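View pics/s8z.png

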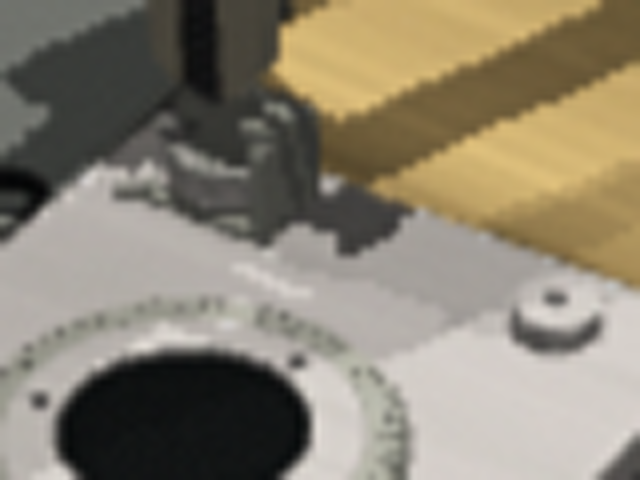

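Emit:
{"fn": "jog_arm", "kwargs": {
  "commands": [
    [[0,0.0005,0.003],[0,0,0],1],
    [[0,0.0007,0.006],[0,0,0],1],
    [[0,0.0007,0.009],[0,0,0],1],
    [[0,0.0007,0.012],[0,0,0],1],
    [[0,0.0007,0.015],[0,0,0],1]
  ],
  "newtons": 55
}}

```text
t: 13.15
tool_pos: [0.4754, -0.1011, 0.1256]
orientation: [-3.137, -0.139, 0.003]
force: [1.5, 5.1, -10.7]
opening: 0.0139
```

```bash
python3 -c "
from h import *
avg(4)"
```

```text
13.3 [ 0.4756 -0.1011  0.1264 -0.3387  5.2171 -5.916   1.1079  0.0698 -0.0099] last [ 0.4758 -0.1011  0.1268] 0.013496063155394653
```

Emit:
{"fn": "jog_arm", "kwargs": {
  "commands": [
    [[0,0.0006,0.003],[0,0,0],1],
    [[0,0.001,0.006],[0,0,0],1],
    [[0,0.001,0.009],[0,0,0],1],
    [[0,0.001,0.012],[0,0,0],1],
    [[0,0.001,0.015],[0,0,0],1]
  ]
}}

```text
t: 13.98
tool_pos: [0.4766, -0.1011, 0.137]
orientation: [3.138, 0.139, 0.001]
force: [-0.2, 0.3, -2.2]
opening: 0.0137
```

```bash
python3 -c "
from h import *
avg(3)"
```

```text
14.075 [ 0.4766 -0.101   0.1369 -0.0032  0.3902 -1.7388  0.0307  0.0052  0.0035] last [ 0.4765 -0.1009  0.1368] 0.013564504457046595
```

Emit:
{"fn": "jog_arm", "kwargs": {
  "commands": [
    [[0,0,0.006],[0,0,0],1],
    [[0,0,0.012],[0,0,0],1],
    [[0,0,0.02],[0,0,0],1],
    [[0,0,0.03],[0,0,0],1],
    [[0,0,0.04],[0,0,0],1],
    [[0,0,0.055],[0,0,0],1],
    [[0,0,0.07],[0,0,0],1],
    [[0,0,0.08],[0,0,0],1],
    [[0,0,0.08],[0,0,0],1]
  ]
}}

```text
t: 15.25
tool_pos: [0.4767, -0.101, 0.1853]
orientation: [3.138, 0.139, 0.002]
force: [0.3, 0.2, -1.6]
opening: 0.0137
```

```bash
python3 -c "
from h import *
avg(3)
c=cam('wrist','w9.png')
b=(200,180,450,330); im=c['img'][b[1]:b[3],b[0]:b[2],::-1]; cv2.imwrite('pics/w9z.png',cv2.resize(im,None,fx=3.2,fy=3.2,interpolation=2))
s=cam('scene'); b=(270,170,370,245); cv2.imwrite('pics/s9z.png',cv2.resize(s['img'][b[1]:b[3],b[0]:b[2],::-1],None,fx=8,fy=8,interpolation=2))
"
```

```text
15.35 [ 0.4765 -0.1009  0.1848  0.291   0.175  -1.6286 -0.013  -0.0019  0.0119] last [ 0.4762 -0.1008  0.1843] 0.01398192387749551
```

View pics/w9z.png

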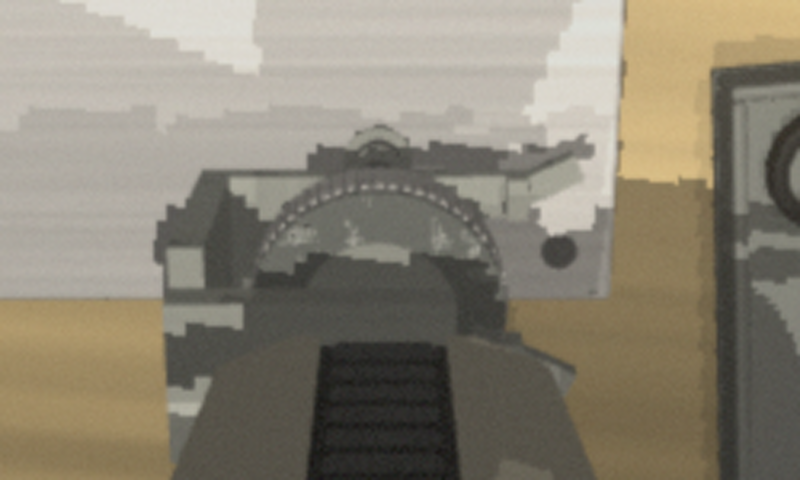

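View pics/s9z.png

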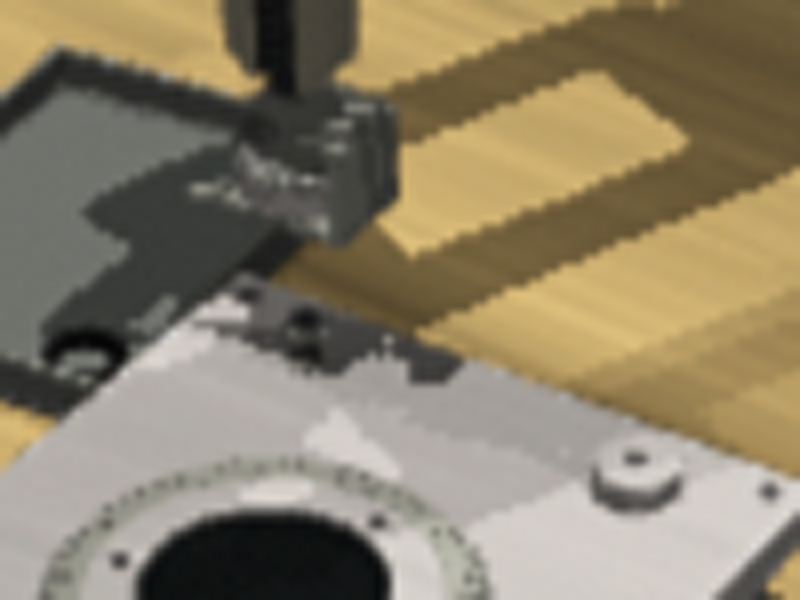

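Emit:
{"fn": "jog_arm", "kwargs": {
  "commands": [
    [[-0.01,-0.015,0],[0,0,0],1],
    [[-0.03,-0.05,0],[0,0,0],1],
    [[-0.055,-0.1,0],[0,0,0],1],
    [[-0.085,-0.15,0],[0,0,0],1],
    [[-0.115,-0.2,0],[0,0,0],1],
    [[-0.14,-0.25,0],[0,0,0],1],
    [[-0.16,-0.285,0],[0,0,0],1],
    [[-0.168,-0.298,-0.01],[0,0,0],1],
    [[-0.17,-0.302,-0.04],[0,0,0],1],
    [[-0.17,-0.302,-0.06],[0,0,0],1]
  ]
}}

```text
t: 16.75
tool_pos: [0.3736, -0.2809, 0.1459]
orientation: [-3.136, -0.14, 0.003]
force: [-0.9, -0.7, -1.2]
opening: 0.0135
```

```bash
python3 -c "
from h import *
avg(2)
c=cam('wrist','w10.png')
"
```

```text
16.8 [ 0.3733 -0.2805  0.1451 -0.377   0.2052 -2.0498  0.033   0.0191  0.0264] last [ 0.373  -0.2801  0.1443] 0.013864687127794921
```

View pics/w10.png

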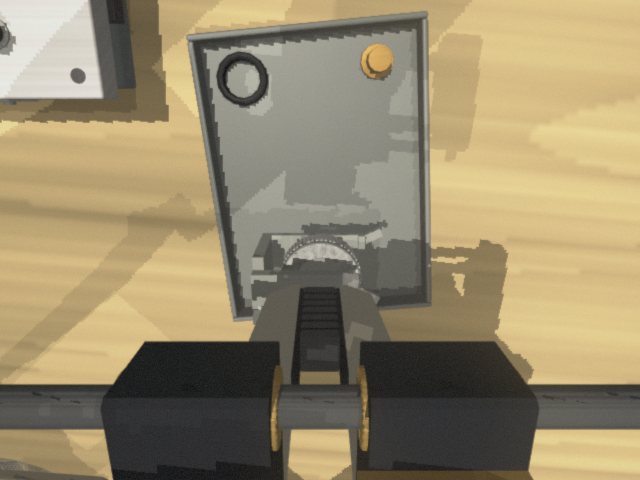

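Emit:
{"fn": "jog_arm", "kwargs": {
  "commands": [
    [[0.01,0,-0.03],[0,0,0],1],
    [[0.015,0,-0.06],[0,0,0],1],
    [[0.015,0,-0.09],[0,0,0],1],
    [[0.015,0,-0.115],[0,0,0],1],
    [[0.015,0,-0.13],[0,0,0],1],
    [[0.015,0,-0.137],[0,0,0],1],
    [[0.015,0,-0.14],[0,0,0],1],
    [[0.015,0,-0.14],[0,0,0],1]
  ]
}}

```text
t: 17.9
tool_pos: [0.3829, -0.2809, 0.0629]
orientation: [-3.136, -0.141, 0.003]
force: [0.3, -0.5, -1.6]
opening: 0.0135
```

```bash
python3 -c "
from h import *
avg(4)
"
```

```text
18.05 [ 0.3829 -0.2809  0.063   0.2231 -0.3732 -1.4603  0.0081 -0.0098 -0.0047] last [ 0.3829 -0.2809  0.063 ] 0.013758831847507967
```

Emit:
{"fn": "jog_arm", "kwargs": {
  "commands": [
    [[0,0,-0.004],[0,0,0],1],
    [[0,0,-0.008],[0,0,0],1],
    [[0,0,-0.0115],[0,0,0],1],
    [[0,0,-0.0125],[0,0,0],1],
    [[0,0,-0.0125],[0,0,0],1]
  ]
}}

```text
t: 18.73
tool_pos: [0.3829, -0.2808, 0.0554]
orientation: [-3.136, -0.141, 0.003]
force: [0.2, 0.1, -1.3]
opening: 0.0133
```

```bash
python3 -c "
from h import *
avg(4)
"
```

```text
18.875 [ 0.3829 -0.2809  0.0555  0.4236 -0.0209 -1.3447  0.0005 -0.0005 -0.0095] last [ 0.3829 -0.2809  0.0555] 0.013765118714443355
```

Emit:
{"fn": "jog_arm", "kwargs": {
  "commands": [
    [[0,0,-0.001],[0,0,0],1],
    [[0,0,-0.0015],[0,0,0],1],
    [[0,0,-0.002],[0,0,0],1],
    [[0,0,-0.002],[0,0,0],1]
  ]
}}

```text
t: 19.42
tool_pos: [0.383, -0.2809, 0.0544]
orientation: [-3.137, -0.141, 0.003]
force: [-0.7, 1.1, -0.2]
opening: 0.0137
```

```bash
python3 -c "
from h import *
avg(4)
"
```

```text
19.575 [ 0.383  -0.2809  0.0544 -0.7435  0.7027  0.4303  0.0734  0.0995 -0.0003] last [ 0.383  -0.2809  0.0544] 0.013513139728006593
```

Emit:
{"fn": "jog_arm", "kwargs": {
  "commands": [
    [[0,0,-0.0005],[0,0,0],0.65],
    [[0,0,-0.0005],[0,0,0],0.5],
    [[0,0,-0.0005],[0,0,0],0.3],
    [[0,0,-0.0005],[0,0,0],0.1],
    [[0,0,-0.0005],[0,0,0],0.1]
  ]
}}

```text
t: 20.25
tool_pos: [0.383, -0.281, 0.0541]
orientation: [-3.137, -0.141, 0.003]
force: [-0.0, 0.2, 0.7]
opening: 0.0409
```

```bash
python3 -c "
from h import *
avg(2)
c=cam('wrist','w11.png')
"
```

```text
20.3 [ 0.383  -0.2809  0.0541 -0.1253  0.2134  0.4392 -0.019  -0.0072 -0.0324] last [ 0.3829 -0.2809  0.0541] 0.04162075442090522
```

View pics/w11.png

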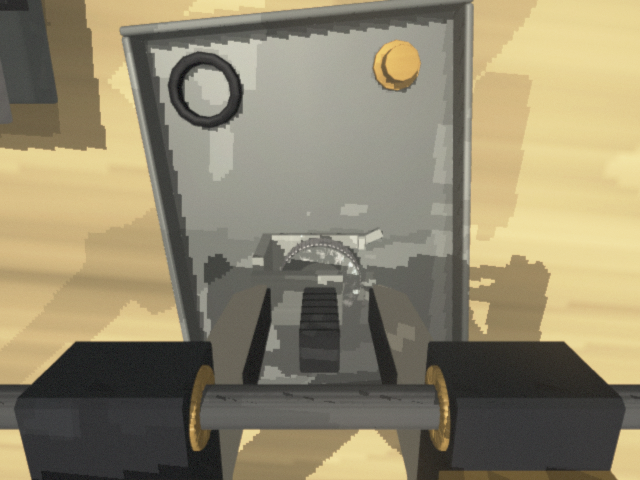

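Emit:
{"fn": "jog_arm", "kwargs": {
  "commands": [
    [[0,0,0.02],[0,0,0],0.1],
    [[0,0,0.06],[0,0,0],0.1],
    [[0,0,0.12],[0,0,0],0],
    [[0,0,0.18],[0,0,0],0],
    [[-0.02,0,0.22],[0,0,0],0],
    [[-0.06,0,0.22],[0,0,0],0],
    [[-0.06,0,0.22],[0,0,0],0],
    [[-0.06,0,0.22],[0,0,0],0]
  ]
}}

```text
t: 21.4
tool_pos: [0.3473, -0.281, 0.1864]
orientation: [-3.137, -0.14, 0.002]
force: [0.8, -0.6, 0.7]
opening: 0.0463
```

```bash
python3 -c "
from h import *
avg(2)
c=cam('wrist','w12.png'); np.savez('w12.npz',**c)
s=cam('side'); b=(350,130,470,220); cv2.imwrite('pics/s12z.png',cv2.resize(s['img'][b[1]:b[3],b[0]:b[2],::-1],None,fx=6,fy=6,interpolation=2))
"
```

```text
21.45 [ 0.3474 -0.2809  0.1863  0.1796  0.1068  0.764   0.0198  0.0189 -0.0178] last [ 0.3474 -0.2809  0.1861] 0.04654836924651895
```

View pics/w12.png

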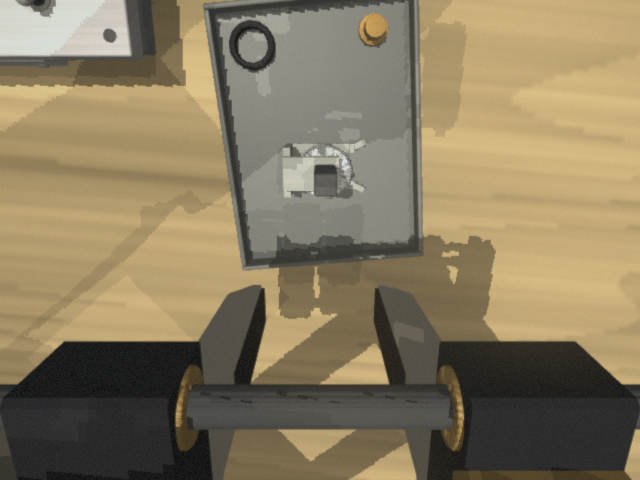

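View pics/s12z.png

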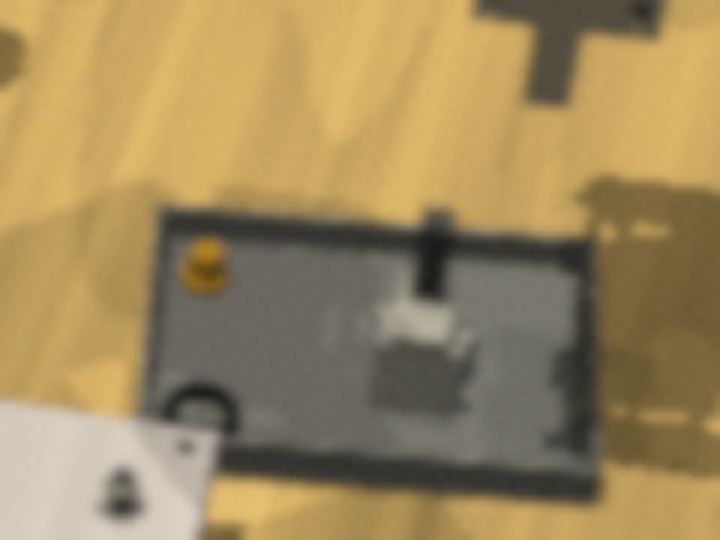

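The puller stands upright at about (322, 172) in the tray with the knob in its window. The lens ring at (252, 45) and the bushing at (373, 28) are undisturbed, the stud is bare, and the gripper is clear. Handing in.

```bash
python3 -c "
from h import *
c=dict(np.load('w12.npz')); g=onz(c,(326,181),.092)[:2]; d=g-np.array([.4036,-.277]); a=.177
print('puller in tray', d[0]*np.cos(a)+d[1]*np.sin(a), -d[0]*np.sin(a)+d[1]*np.cos(a))
print(robot.close_job())"
```

```text
puller in tray -0.020092038924075187 -0.001128110153211707
the job is handed in; nothing more can be done
None
```

The knob is off its stud, and the puller stands upright in the parts tray with the knob sitting in its window. I handed the job in at about 21.5 s; it reports no verdict.

- **Push:** I slid the fork under the head along the plate until the heel bore on the hub, reading about 2.4 to 3.4 N.
- **Pull:** I then lifted straight up. The highest readings I took were about 10.7 N down and 5 N sideways, but I only sampled the force between moves, so short peaks could have been higher. The sideways reading rose during the lift even though I had eased the push, so I backed off a little more.
- **Riding on the puller:** After the lift, the pictures showed the bare stud and the knob on the puller.
- **Placing:** The foot met the tray floor with a light touch at the expected height. The last pictures show the puller upright at about x −20 mm, y −1 mm from the tray's middle.
- **Other things:** The lens ring and bushing look unmoved, and the gripper was about 0.1 m above the puller and touching nothing. I did not re-measure the other bystanders; the arm went nowhere near them at low height.

None of these checks failed, and where I measured something twice the results agreed within about 2 mm.

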